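# Set the bench sander to fast and start it

### The arm

A 6-joint arm with a two-finger parallel gripper is mounted at the origin on the work surface. World frame = base frame: x ahead of the robot, y to its left, z up, the work surface at z = 0. Lengths are in m, angles in rad, forces in N, time in s.
With the tool pointing down it reaches from about 0.3 to 0.875 m from the base axis. Payload 6.4 kg.
Tool frame: the origin (TCP) lies between the finger pads; the fingertips stand 19 mm ahead of it and the grasp point (between the pads) is the TCP (ctrl.tips_ahead is the z of the fingertips in the tool frame, in m); z points along the fingers, y is the line along which they close (so a half turn about z gives the same grasp; the last joint's range is limited). The gripper opens to 85 mm and grips with 20 to 120 N. Pads are 22 mm wide; open, the fingers measure 114 mm over their backs; the gripper's body (76 mm by 85 mm) begins 54 mm behind the grasp point. The pads swing forward as they close: fully open they stand 13 mm farther back than shut.
Start: joints at [1.121, 0.181, 1.607, -0, 1.354, -0.206], TCP at [0.139, 0.558, 0.25] pointing down, gripper open.
Joint ranges: [-2.99, 2.99], [-0.89, 2.07], [0.3, 2.58], [-1.14, 4.28], [0, 2.63], [-3.12, 3.12]. Speed limits (rad/s): [2.57, 2.57, 3.01, 3.14, 3.14, 3.14].

### API

Orientations are given as a unit quaternion [w, x, y, z].
In Python, from bench import readout, vision, ctrl gives the robot as it stands.
- The arm moves only by the tool play_rows, never from a script. Its arguments are lists of equal length, an entry for each row: "xyz": the shift along the tool's x, y, z in mm, a list of three; "rot": the turn, a rotation vector about the tool's x, y, z in rad, a list of three; "grip": the opening, from 0 (shut) to 1 (fully open). In form: {"xyz": [[x, y, z], ...], "rot": [[rx, ry, rz], ...], "grip": [grip, ...]}. A call has exactly 10 rows; each row is the pose to reach, as a shift and turn from the pose commanded when the call began, along the tool's axes at that moment; what a row does not reach only later rows make up. A row lasts 1/8 s, in which the tool goes at most 62.5 mm and 10.7 degrees, less where a joint would pass 70% of its speed; a pose out of reach is approached as far as the arm can. A call with a gripper value outside its range is refused whole. The fingers move at their own pace and stop on an object; the grip force is fixed at half the most. Time passes only in rows, so rows that repeat a pose let the fingers close, or fill a call up. It gives the time, the measured TCP pose, the force, the opening and the grip force at its end, in the units of the state.
- readout.get_obs(): the state, without advancing time (a new reading comes with each control period).
- vision.camera(name): name is "scene" or "top" or "wrist"; returns a dict with "color" (400x640x3 uint8, red, green, blue), "depth" (400x640 float32, m along the optical axis (not along the pixel's ray), 0 where there is no reading), "camera_matrix" (3x3 intrinsics, pixels), "extrinsics" (4x4, takes a point from camera to world coordinates); the wrist camera has in their place "hand_eye" (4x4, takes a point from camera to tool coordinates, whose origin is the TCP and whose axes are the flange's). Camera axes: x right, y down, z forward; pixel columns grow to the right and rows downward; lengths in m; the calibration is good to about 2 mm. A picture is of the moment at which its call begins: read the wrist's pose just before it.
- ctrl.hand_in(): hands the job in; it is judged then, once.
The state is a dict: "time_s": time; "q": joint angles; "dq": joint speeds; "joint_efforts": joint torques, N m; "eef_pos": TCP position; "eef_rot": TCP orientation; "wrist_force": force on the tool from outside, world axes, zero at the start; "torque": the same for the moment, N m; "opening": opening from 0.0 (shut) to 1.0 (fully open); "grasp_force": force on a finger pad.
Only numpy, scipy, OpenCV 4.12 (cv2) and the standard library are available. Lean on these libraries where they do the work, as an engineer would, in place of code of your own. Each camera call takes 0.05 s, during which the arm holds its last target. There are 200 camera calls.

### The job

Set the disc sander to its fast speed: push the speed lever on top of its gearbox with a fingertip, out of its off position, past the click of the first speed, until it sits fully home at the far stop. Then press the start button on the separate switch box all the way down and let it come up again. Do not press start before the lever is home, do not squeeze hard or force the lever, do not shove or lift the sander, and leave the tin, the bottle and the foam piece where they are.

Things in the scene. Friction and masses are not known exactly. Their poses are not given: they have to be found in the camera images.
- sander: Disc sander, 7 kg, loose on the bench; origin at bench level. Its -x is the front (to the robot). Base plate x -100..100, y -190..170 mm. Grey gearbox x -85..85, y -185..-35, flat top 100 mm above the bench, carries the lever. Then motor (y -35..70, 132 high), disc (y 70..84, 170 high), work rest (y 90..160, 96 high). Yaw -0.4 to 0.15 rad.
- lever_pivot (a point): Upright pivot axis of the speed lever at the gearbox's top, 100 mm above the bench; x 45, y -110 mm in the sander's frame, axes as the sander's. The hub on it is 34 mm wide, 21 mm high. On the gearbox a steel arc with three dark ticks marks the lever's three places; a thin pin marks each end.
- lever_knob (a point): Centre of the top of the black lever knob, 155 mm above the bench, moving with the lever. The knob is an upright round post, 23 mm in diameter, 50 mm tall (105 to 155 mm above the bench), slightly tapered to both ends, 100 mm from the pivot axis at the end of a level steel arm 11 mm thick (106 to 118 mm above the bench).
- speed_lever (a joint): Lever angle, rad, growing anticlockwise from above: 0 off (its start, or near), 0.45 first speed (arm along the sander's -x), 0.90 fast, at the far stop (knob towards the sander's -y). A spring detent holds it at each within 0.03: about 4 N at the knob to leave 0 or 0.45; past the humps at 0.225 and 0.675 it snaps on by itself, short of them it drops back (within 0.06 of a hump it may stay).
- start_box: Switch box, grey, 75 x 75 x 45 mm high, screwed to the bench, origin at the bench surface under its centre; stands to the right or to the left of the sander, turned up to 0.5 rad.
- start_button_top (a point): Centre of the top of the round black push button, 30 mm in diameter, 67 mm above the bench when up, in a steel collar (46 mm in diameter, 57 mm above the bench) on the middle of the switch box's top; pressed straight down.
- start_button (a joint): Travel of the start button, m: 0 up, 0.006 fully down. Its spring needs 5 N for the whole travel, and lifts it again when released.
- filler_tin: Bystander: closed tin, 68 mm in diameter, 85 mm high, loose, on the opposite side of the sander from the switch box; origin under its centre.
- foam_step: Bystander: white stepped block of rigid foam, 50 x 100 mm, 60 mm high at its taller step and 30 mm at the other, loose, in front of the sander's right end; origin under its centre.
- glue_bottle: Bystander: bottle, 54 mm in diameter, 150 mm high, loose, in front of the sander's left end; origin under its centre.
Mind the look-alikes: they are no part of the job. What is shaped like the start_box but blue or purple is not meant.

How it is judged:
On the way, in this order (a step that is already met when the one before it is completed fails the run):
1. the speed lever sits at the far stop, past the first speed (value of joint speed_lever above 0.85 rad), for 0.2 s.
2. the start button is pressed all the way down (value of joint start_button above 0.0045 m), for 0.05 s.
At the end, for the whole second after the job is handed in: The speed lever rests at the far stop (above 0.85 of 0.90 rad), the start button has been pressed and is up again (under 1.5 mm down), and the sander, tin, foam piece and bottle are within 20 mm of where they began (value of joint speed_lever above 0.85 rad and value of joint start_button below 0.0015 m and distance of each of sander, filler_tin, foam_step, glue_bottle from where it was at the start of the episode below 0.02 m and linear speed of sander below 0.02 m/s); the robot touches nothing.
It fails at once if start pressed before the lever is home (value of joint start_button above 0.003 m and value of joint speed_lever below 0.8 rad).
It fails at once if the lever forced or squeezed hard (over 30 N on it) (contact force between the fingers and speed_lever above 30 N).
It fails at once if the lever pushed with the arm instead of the fingers (contact force between the arm and speed_lever above 5 N).
It fails at once if the sander shoved, lifted or tipped (distance of sander from where it was at the start of the episode above 0.02 m or angle between sander's own z axis and vertical above 0.06 rad).
It fails at once if the tin, foam piece or bottle lifted, carried, pushed away or tipped over (distance of any of filler_tin, foam_step, glue_bottle from where it was at the start of the episode above 0.02 m or angle between any of filler_tin, foam_step, glue_bottle's own z axis and vertical above 0.3 rad).
It also fails if it takes over 51 s, if anything falls off the work surface, if the arm or the gripper's body presses on something with over 40 N, if the wrist force passes 120 N, or if a joint passes its speed limit or range.

## Working session

There is one attempt and no reset: what is moved stays moved. The work goes in short steps, Python scripts to look and compute and a tool call to move; the robot and the scene stay as the last step left them, time stands still between calls to the robot, and variables do not carry over. Pictures are saved under pics/ and viewed, at most 10 in all, crops included, and the job is handed in when it is done.

Besides the shell and the picture viewer there is one more tool, called as name(argument=value, ...), one argument or row to a line, values as JSON. play_rows: Moves the arm, as the interface text tells. Its arguments: {"type":"object","properties":{"xyz":{"type":"array","items":{"type":"array","items":{"type":"number"}}},"rot":{"type":"array","items":{"type":"array","items":{"type":"number"}}},"grip":{"type":"array","items":{"type":"number"}}},"required":["xyz","rot","grip"]}

```bash
mkdir -p pics; cat > h.py <<'E'
import numpy as np,cv2
from bench import readout,vision,ctrl
def cap(n):
    o=readout.get_obs(); c=vision.camera(n); np.savez(f'{n}.npz',eef=o['eef_pos'],rot=o['eef_rot'],**c); return o,c
def ray(c,u,v,z):
    K=c['camera_matrix'];T=c['extrinsics'];d=T[:3,:3]@np.linalg.solve(K,[u,v,1]);o=T[:3,3]
    return o+d*(z-o[2])/d[2]
def pts(c):
    K=c['camera_matrix'];T=c['extrinsics'];v,u=np.mgrid[0:400,0:640];d=c['depth']
    P=np.stack([(u-K[0,2])/K[0,0]*d,(v-K[1,2])/K[1,1]*d,d],-1)
    return P@T[:3,:3].T+T[:3,3]
E
python3 - <<'E'
from h import *
for n in('top','scene'):
    o,c=cap(n); cv2.imwrite(f'pics/{n}.png',c['color'][...,::-1]); print(n,c['camera_matrix'].round(1).tolist(),c['extrinsics'].round(3).tolist())
print(o, ctrl.tips_ahead)
E
```

```text
top [[399.5, 0.0, 322.8], [0.0, 399.5, 201.1], [0.0, 0.0, 1.0]] [[0.03, -0.987, 0.16, 0.373], [-0.999, -0.026, 0.025, -0.079], [-0.021, -0.161, -0.987, 1.214], [0.0, 0.0, 0.0, 1.0]]
scene [[369.0, 0.0, 320.6], [0.0, 369.0, 207.0], [0.0, 0.0, 1.0]] [[0.4, 0.602, -0.691, 1.241], [0.917, -0.256, 0.307, -0.368], [0.008, -0.756, -0.654, 0.776], [0.0, 0.0, 0.0, 1.0]]
{'time_s': 0.05, 'q': array([ 1.12070504e+00,  1.81541311e-01,  1.60798579e+00, -5.17118358e-06,
        1.35382400e+00, -2.06276999e-01]), 'dq': array([ 0.00013738, -0.00019205, -0.00148469,  0.00221321, -0.00012501,
        0.0008997 ]), 'joint_efforts': array([ 4.52576878e-04, -4.46260643e+01, -3.52572334e+01, -3.17058202e-04,
        4.22998768e-03, -2.46950560e-05]), 'eef_pos': array([0.13855046, 0.55752581, 0.24939472]), 'eef_rot': array([-2.81005609e-04,  1.21604816e-01,  9.92578206e-01, -8.33112271e-04]), 'wrist_force': array([ 0.40459871,  0.5335154 , -0.80097359]), 'torque': array([-0.00045809, -0.03162995, -0.01022468]), 'grasp_force': 0.0, 'opening': 0.9971290695090204} 0.019
```

View pics/top.png

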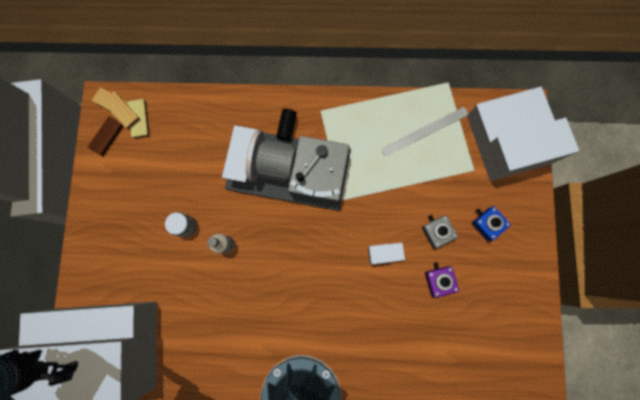

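View pics/scene.png

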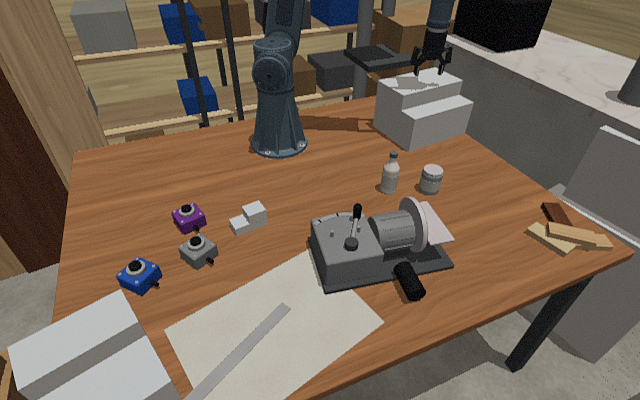

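Top view: sander with hub at about (321,151), knob at (301,177); grey switch box at (440,232) with its button at (442,230); blue and purple look-alikes at (492,223) and (443,281); foam (387,253), bottle (220,243), tin (180,225). The scene view agrees: knob (357,211), hub (351,243), grey button (196,240). Next, zoomed crops for precise pixels.

```bash
python3 - <<'E'
from h import *
t=cv2.imread('pics/top.png');s=cv2.imread('pics/scene.png')
a=cv2.resize(t[120:220,280:360],(480,600),interpolation=cv2.INTER_CUBIC)
b=cv2.resize(s[190:290,305:355+30],(320,400),interpolation=cv2.INTER_CUBIC)
d=cv2.resize(s[225:270,175:222],(320,200),interpolation=cv2.INTER_CUBIC)[:200]
cv2.imwrite('pics/crop.png',np.hstack([a,np.vstack([b,d])[:600]]))
for n in('top','scene'):
    c=dict(np.load(n+'.npz'));P=pts(c)
    L=[('knob',301,177,.155),('hub',321,150,.121),('btn',442,230,.067),('foam',387,253,.06),('bottle',217,240,.15),('tin',177,222,.085)] if n=='top' else [('knob',357,207,.155),('hub',351,243,.121),('btn',196,238,.067)]
    for k,u,v,z in L: print(n,k,ray(c,u,v,z).round(3),P[v,u].round(3))
E
```

```text
top knob [0.61  0.01  0.155] [0.61  0.01  0.154]
top hub [ 0.697 -0.041  0.121] [ 0.697 -0.041  0.12 ]
top btn [ 0.485 -0.392  0.067] [ 0.485 -0.392  0.067]
top foam [ 0.415 -0.237  0.06 ] [ 0.415 -0.236  0.064]
top bottle [0.433 0.228 0.15 ] [0.435 0.236 0.122]
top tin [0.485 0.366 0.085] [0.485 0.366 0.085]
scene knob [0.622 0.01  0.155] [0.621 0.01  0.154]
scene hub [ 0.701 -0.046  0.121] [ 0.701 -0.046  0.121]
scene btn [ 0.478 -0.391  0.067] [ 0.479 -0.391  0.068]
```

View pics/crop.png

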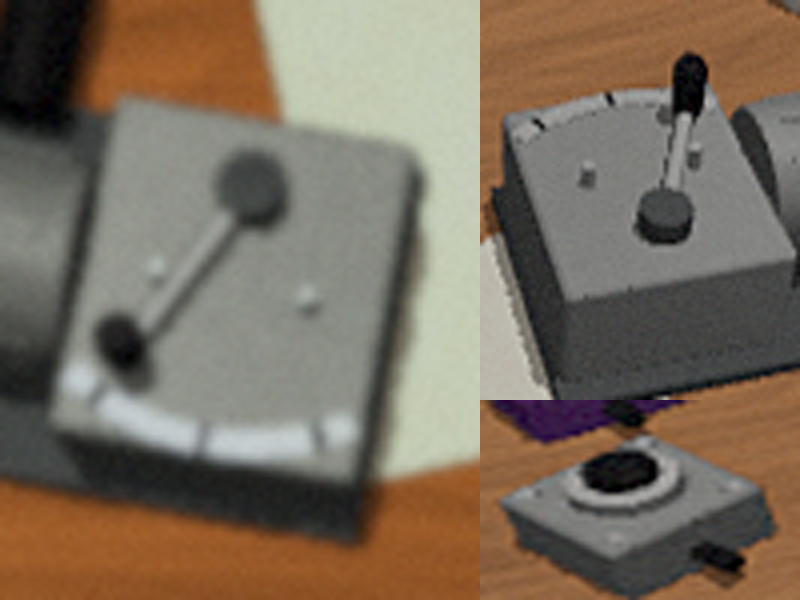

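Crop: hub top centre (322,150.8) and knob top about (300,175.5) in top; knob top (357.5,205.5), hub top (351.2,241.2) in scene; lever is at the tick next to the motor, as expected for off. Next I triangulate and fit the gearbox top for the yaw.

```bash
cat >> h.py <<'E'
def tri(L):
    A=np.zeros((3,3));b=np.zeros(3)
    for c,u,v in L:
        T=c['extrinsics'];d=T[:3,:3]@np.linalg.solve(c['camera_matrix'],[u,v,1]);d/=np.linalg.norm(d)
        M=np.eye(3)-np.outer(d,d);A+=M;b+=M@T[:3,3]
    return np.linalg.solve(A,b)
E
python3 - <<'E'
from h import *
from scipy.spatial.transform import Rotation as R
t=dict(np.load('top.npz'));s=dict(np.load('scene.npz'))
print('knob',tri([(t,300,175.5),(s,357.5,205.5)]),'hub',tri([(t,322,150.8),(s,351.2,241.2)]))
for c,n in((t,'top'),(s,'scene')):
    P=pts(c);g=c['color'].astype(int)
    m=(abs(P[...,2]-.1)<.006)&(abs(P[...,0]-.66)<.15)&(abs(P[...,1]+.04)<.12)
    m=cv2.morphologyEx(m.astype('uint8'),cv2.MORPH_OPEN,np.ones((3,3)))>0
    print(n,m.sum(),cv2.minAreaRect((P[m][:,:2]*1000).astype('float32')))
    # button: dark pixels near height
    m=(abs(P[...,2]-.067)<.005)&(np.hypot(P[...,0]-.482,P[...,1]+.391)<.03)&(g.max(-1)<70)
    v,u=np.nonzero(m);print('btn px',m.sum(),u.mean(),v.mean(),P[m].mean(0)); c['b']=(c,u.mean(),v.mean())
    m=(abs(P[...,2]-.154)<.004)&(np.hypot(P[...,0]-.615,P[...,1]-.01)<.03)
    print('knob',m.sum(),np.median(P[m],0));
    m=(abs(P[...,2]-.121)<.004)&(np.hypot(P[...,0]-.7,P[...,1]+.043)<.03);print('hub',m.sum(),np.median(P[m],0))
print('btn',tri([t['b'],s['b']]))
q=t['rot'];print(R.from_quat(q[[1,2,3,0]]).as_matrix().round(3))
E
```

```text
knob [0.61474282 0.01400646 0.15272027] hub [ 0.69520703 -0.04302204  0.12002678]
top 2598 ((652.2064208984375, -24.54405975341797), (168.73095703125, 170.3745574951172), 80.73037719726562)
btn px 57 442.7368421052632 230.3684210526316 [ 0.48346006 -0.39413173  0.06753738]
knob 42 [0.61285563 0.0154592  0.1539178 ]
hub 101 [ 0.69392476 -0.04054743  0.12090746]
scene 2521 ((656.778076171875, -11.757591247558594), (199.09344482421875, 170.6791534423828), 80.67415618896484)
btn px 77 195.05194805194805 240.37662337662337 [ 0.48580261 -0.39487666  0.06666645]
knob 36 [0.61907565 0.01301798 0.15382381]
hub 117 [ 0.69750541 -0.042472    0.12025983]
btn [ 0.48372566 -0.39494806  0.06466691]
[[-0.97   0.241 -0.001]
 [ 0.241  0.97  -0.002]
 [ 0.    -0.002 -1.   ]]
```

play_rows(
  xyz=[
    [-50, -32, 0],
    [-100, -64, 0],
    [-150, -96, 0],
    [-200, -128, 0],
    [-250, -160, 0],
    [-300, -192, 0],
    [-350, -224, 0],
    [-400, -256, 0],
    [-450, -288, 0],
    [-500, -320, 0],
  ],
  rot=[
    [0, 0, 0.13],
    [0, 0, 0.26],
    [0, 0, 0.4],
    [0, 0, 0.53],
    [0, 0, 0.66],
    [0, 0, 0.8],
    [0, 0, 0.93],
    [0, 0, 1.06],
    [0, 0, 1.2],
    [0, 0, 1.3],
  ],
  grip=[0, 0, 0, 0, 0, 0, 0, 0, 0, 0],
)

```text
time_s: 1.35
eef_pos: [0.5477, 0.1251, 0.25]
eef_rot: [-0.0, 0.699, 0.715, -0.0]
wrist_force: [0.5, 0.9, 0.2]
opening: -0.002
grasp_force: 0.0
```

```bash
cat > go.py <<'E'
import sys
from h import *
from scipy.spatial.transform import Rotation as R
PIV=np.array([.696,-.042]);YAW=-.162
o=readout.get_obs();M=R.from_quat(o['eef_rot'][[1,2,3,0]]).as_matrix()
t=np.array(list(map(float,sys.argv[1:4])));yx=float(sys.argv[4]) # target xyz, tool x yaw
W=np.array([[np.cos(yx),np.sin(yx),0],[np.sin(yx),-np.cos(yx),0],[0,0,-1]]).T
print(o['time_s'],o['eef_pos'].round(4),'tipvec',M[:,2].round(3),'F',o['wrist_force'].round(2),o['opening'])
print('shift mm',(M.T@(t-o['eef_pos'])*1000).round(1),'rot',R.from_matrix(M.T@W).as_rotvec().round(3))
E
python3 go.py .6206 .0485 .25 1.4088
```

```text
1.35 [0.5477 0.1251 0.25  ] tipvec [-0.  0. -1.] F [0.46 0.86 0.24] -0.001563025832240378
shift mm [-78.3  71.1  -0.1] rot [-0.    -0.     0.185]
```

play_rows(
  xyz=[
    [-20, 18, 0],
    [-40, 36, 0],
    [-60, 54, 0],
    [-78, 71, 0],
    [-78, 71, 0],
    [-78, 71, 20],
    [-78, 71, 40],
    [-78, 71, 60],
    [-78, 71, 80],
    [-78, 71, 91],
  ],
  rot=[
    [0, 0, 0.05],
    [0, 0, 0.1],
    [0, 0, 0.15],
    [0, 0, 0.185],
    [0, 0, 0.185],
    [0, 0, 0.185],
    [0, 0, 0.185],
    [0, 0, 0.185],
    [0, 0, 0.185],
    [0, 0, 0.185],
  ],
  grip=[0, 0, 0, 0, 0, 0, 0, 0, 0, 0],
)

```text
time_s: 2.6
eef_pos: [0.6189, 0.0509, 0.1571]
eef_rot: [-0.001, 0.761, 0.649, -0.001]
wrist_force: [-0.6, -0.1, 0.4]
opening: 0.003
grasp_force: 0.0
```

```bash
python3 go.py .6206 .0485 .159 1.4088; python3 - <<'E'
from h import *
ims=[]
for n,(x,y) in(('scene',(270,150)),('top',(240,110))):
    o,c=cap(n); ims.append(cv2.resize(c['color'][y:y+120,x:x+130,::-1],(390,360),interpolation=cv2.INTER_CUBIC))
cv2.imwrite('pics/c2.png',np.hstack(ims))
E
```

```text
2.6 [0.6189 0.0509 0.1571] tipvec [-0.002  0.    -1.   ] F [-0.63 -0.13  0.4 ] 0.0025987854265195343
shift mm [-2.1  2.  -1.9] rot [-0.002  0.     0.004]
```

View pics/c2.png

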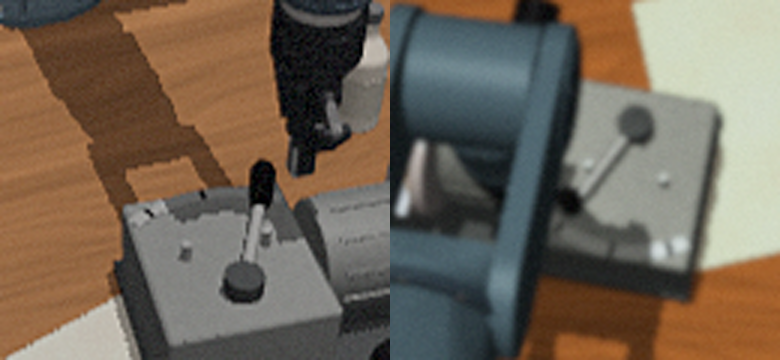

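Scene crop: closed fingertips stand just beside the knob on the motor side (crop (300,165) vs knob (262,180)), free of the motor. I push gently along the arc to the first speed.

play_rows(
  xyz=[
    [-6, -1, 0],
    [-12, -2, 0],
    [-18, -3, 0],
    [-24, -4, 2],
    [-30, -5, 4],
    [-36, -6, 6],
    [-42, -7, 6],
    [-47, -8, 6],
    [-52, -9, 6],
    [-55, -9, 6],
  ],
  rot=[
    [0, 0, 0],
    [0, 0, 0],
    [0, 0, 0],
    [0, 0, 0],
    [0, 0, 0],
    [0, 0, 0],
    [0, 0, 0],
    [0, 0, 0],
    [0, 0, 0],
    [0, 0, 0],
  ],
  grip=[0, 0, 0, 0, 0, 0, 0, 0, 0, 0],
)

```text
time_s: 3.95
eef_pos: [0.6022, -0.0026, 0.1533]
eef_rot: [0.0, 0.761, 0.649, -0.0]
wrist_force: [-0.0, 0.3, -0.1]
opening: 0.001
grasp_force: 0.0
```

```bash
cat > see.py <<'E'
import sys
from h import *
o,c=cap('scene'); x,y=270,150
cv2.imwrite(sys.argv[1],cv2.resize(c['color'][y:y+120,x:x+130,::-1],(520,480),interpolation=cv2.INTER_CUBIC))
P=pts(c);m=(abs(P[...,2]-.154)<.004)&(np.hypot(P[...,0]-.696,P[...,1]+.042)<.125)&(c['color'].max(-1)<60)
print(m.sum(),np.median(P[m],0),o['wrist_force'])
v=np.median(P[m],0)[:2]-[.696,-.042]; print('r',np.hypot(*v),'q',(np.arctan2(v[1],v[0])%(2*np.pi))-np.pi+.45+.162)
E
python3 see.py pics/c3.png
```

```text
50 [ 0.60412303 -0.02413871  0.15371891] [-0.0230466   0.32199024 -0.06403545]
r 0.09359702144251866 q 0.4199905600383901
```

View pics/c3.png

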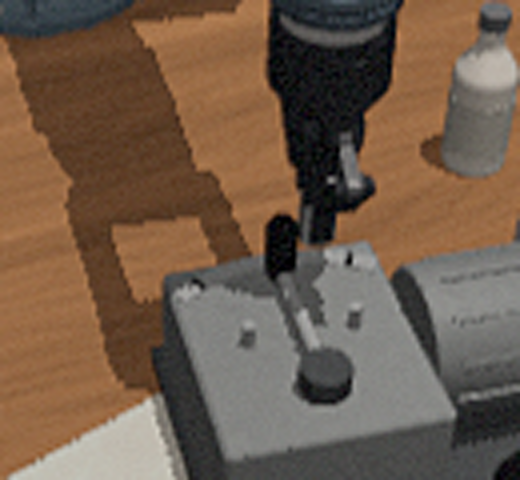

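Crop: the lever stands at the first-speed tick (knob at (280,245)), finger just behind it. Pushing on, past the second hump.

play_rows(
  xyz=[
    [-4, 0, 0],
    [-8, 0, 0],
    [-12, 0, 0],
    [-16, 1, 0],
    [-20, 1, 0],
    [-24, 2, 0],
    [-28, 3, 0],
    [-31, 4, 0],
    [-34, 4, 0],
    [-34, 4, 0],
  ],
  rot=[
    [0, 0, 0],
    [0, 0, 0],
    [0, 0, 0],
    [0, 0, 0],
    [0, 0, 0],
    [0, 0, 0],
    [0, 0, 0],
    [0, 0, 0],
    [0, 0, 0],
    [0, 0, 0],
  ],
  grip=[0, 0, 0, 0, 0, 0, 0, 0, 0, 0],
)

```text
time_s: 5.25
eef_pos: [0.6009, -0.0367, 0.1533]
eef_rot: [0.0, 0.761, 0.649, -0.0]
wrist_force: [-0.8, 0.4, -1.1]
opening: -0.005
grasp_force: 0.0
```

```bash
python3 see.py pics/c4.png
```

```text
55 [ 0.60651409 -0.06933655  0.15382468] [-0.75065962  0.36076041 -1.10501073]
r 0.09356823490857076 q 0.9084806902917214
```

View pics/c4.png

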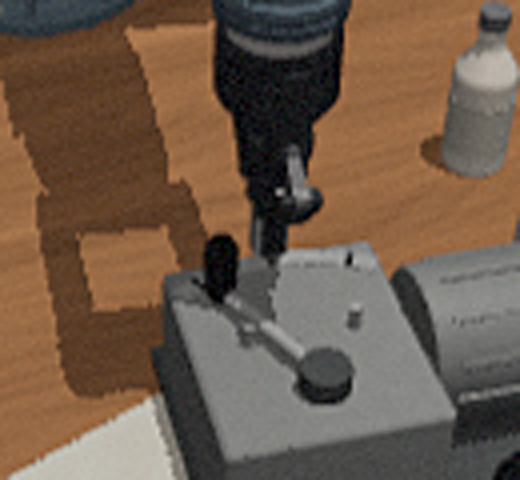

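Crop: the lever is at the far tick (knob at (220,265)), arm against the far pin, q about 0.9 measured, no force. Lifting off and moving over the grey box.

play_rows(
  xyz=[
    [5, 0, -20],
    [5, 0, -50],
    [0, 0, -70],
    [-60, -10, -70],
    [-120, -19, -70],
    [-180, -28, -70],
    [-240, -38, -70],
    [-300, -47, -70],
    [-350, -55, -70],
    [-372, -58, -70],
  ],
  rot=[
    [0, 0, 0],
    [0, 0, 0],
    [0, 0, 0],
    [0, 0, 0],
    [0, 0, 0],
    [0, 0, 0],
    [0, 0, 0],
    [0, 0, 0],
    [0, 0, 0],
    [0, 0, 0],
  ],
  grip=[0, 0, 0, 0, 0, 0, 0, 0, 0, 0],
)

```text
time_s: 6.55
eef_pos: [0.4839, -0.3975, 0.2242]
eef_rot: [0.001, 0.762, 0.648, -0.0]
wrist_force: [0.6, 0.8, 0.1]
opening: -0.004
grasp_force: 0.0
```

```bash
python3 go.py .484 -.395 .096 1.4088; python3 see.py pics/x.png
python3 - <<'E'
from h import *
from scipy.spatial.transform import Rotation as R
o,c=cap('wrist');T=np.eye(4);T[:3,:3]=R.from_quat(o['eef_rot'][[1,2,3,0]]).as_matrix();T[:3,3]=o['eef_pos']
c['extrinsics']=T@c['hand_eye'];P=pts(c)
m=(abs(P[...,2]-.067)<.005)&(np.hypot(P[...,0]-.484,P[...,1]+.395)<.035)&(c['color'].max(-1)<70)
v,u=np.nonzero(m);print(m.sum(),u.mean() if m.any() else 0,v.mean() if m.any() else 0,P[m].mean(0),np.ptp(P[m],0) if m.any() else 0)
cv2.imwrite('pics/w.png',c['color'][...,::-1])
E
```

```text
6.55 [ 0.4839 -0.3975  0.2242] tipvec [ 0.    -0.001 -1.   ] F [0.57 0.79 0.08] -0.003627036112601282
shift mm [  2.6  -0.3 128.2] rot [0.001 0.001 0.001]
35 [ 0.60350061 -0.07314757  0.15381268] [0.57013002 0.78934995 0.07742494]
r 0.09760280476981116 q 0.9368068909806827
704 325.83096590909093 180.0909090909091 [ 0.4843376  -0.39320676  0.06721351] [0.02859747 0.02812737 0.00749183]
```

View pics/w.png

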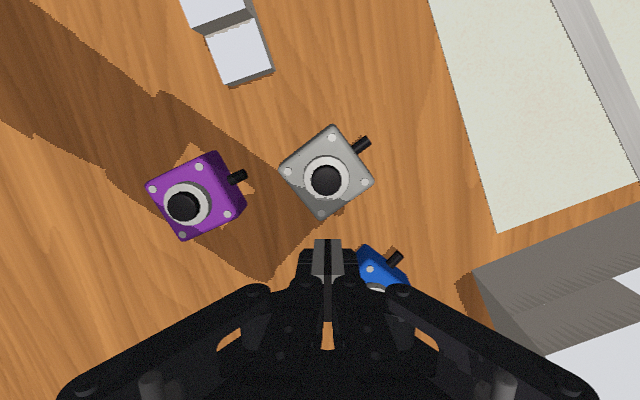

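Wrist view: grey box with button at (326,180), giving (0.484, -0.393, 0.067); blue and purple are clear of the path. Lowering and pressing, then checking force.

play_rows(
  xyz=[
    [4, 0, 30],
    [4, 0, 60],
    [4, 0, 90],
    [4, 0, 115],
    [4, 0, 130],
    [4, 0, 135],
    [4, 0, 138],
    [4, 0, 141],
    [4, 0, 143],
    [4, 0, 143],
  ],
  rot=[
    [0, 0, 0],
    [0, 0, 0],
    [0, 0, 0],
    [0, 0, 0],
    [0, 0, 0],
    [0, 0, 0],
    [0, 0, 0],
    [0, 0, 0],
    [0, 0, 0],
    [0, 0, 0],
  ],
  grip=[0, 0, 0, 0, 0, 0, 0, 0, 0, 0],
)

```text
time_s: 7.9
eef_pos: [0.4863, -0.3909, 0.0811]
eef_rot: [0.001, 0.761, 0.649, 0.0]
wrist_force: [0.9, 2.8, 4.3]
opening: 0.001
grasp_force: 2.1
```

```bash
python3 go.py .4843 -.3935 .08 1.4088
```

```text
7.9 [ 0.4863 -0.3909  0.0811] tipvec [ 0.001 -0.001 -1.   ] F [0.86 2.78 4.25] 0.0006337415691558237
shift mm [-2.8 -1.6  1.1] rot [0.001 0.001 0.004]
```

play_rows(
  xyz=[
    [0, 0, 1],
    [0, 0, 2],
    [0, 0, 2.5],
    [0, 0, 2.5],
    [0, 0, 2.5],
    [0, 0, 2.5],
    [0, 0, 2.5],
    [0, 0, 2.5],
    [0, 0, 2.5],
    [0, 0, 2.5],
  ],
  rot=[
    [0, 0, 0],
    [0, 0, 0],
    [0, 0, 0],
    [0, 0, 0],
    [0, 0, 0],
    [0, 0, 0],
    [0, 0, 0],
    [0, 0, 0],
    [0, 0, 0],
    [0, 0, 0],
  ],
  grip=[0, 0, 0, 0, 0, 0, 0, 0, 0, 0],
)

```text
time_s: 9.15
eef_pos: [0.4864, -0.391, 0.0799]
eef_rot: [0.001, 0.761, 0.649, 0.0]
wrist_force: [-0.6, 5.5, 15.2]
opening: -0.0
grasp_force: 7.6
```

Force rose to 15 N with the tip at 61 mm: the button is at its stop. Retracting.

play_rows(
  xyz=[
    [0, 0, -5],
    [0, 0, -15],
    [0, 0, -40],
    [0, 0, -70],
    [0, 0, -100],
    [0, 0, -130],
    [0, 0, -150],
    [0, 0, -150],
    [0, 0, -150],
    [0, 0, -150],
  ],
  rot=[
    [0, 0, 0],
    [0, 0, 0],
    [0, 0, 0],
    [0, 0, 0],
    [0, 0, 0],
    [0, 0, 0],
    [0, 0, 0],
    [0, 0, 0],
    [0, 0, 0],
    [0, 0, 0],
  ],
  grip=[0, 0, 0, 0, 0, 0, 0, 0, 0, 0],
)

```text
time_s: 10.4
eef_pos: [0.4851, -0.3901, 0.226]
eef_rot: [-0.001, 0.761, 0.649, -0.0]
wrist_force: [-0.5, -0.1, -0.4]
opening: 0.0
grasp_force: 0.0
```

```bash
python3 see.py pics/x.png; python3 - <<'E'
from h import *
from scipy.spatial.transform import Rotation as R
o,c=cap('wrist');T=np.eye(4);T[:3,:3]=R.from_quat(o['eef_rot'][[1,2,3,0]]).as_matrix();T[:3,3]=o['eef_pos']
c['extrinsics']=T@c['hand_eye'];P=pts(c)
d=np.hypot(P[...,0]-.4843,P[...,1]+.3935)
m=(d<.012)&(P[...,2]<.09);col=(d<.022)&(d>.018)&(P[...,2]<.09)
print('button z',np.median(P[m][:,2]),'collar',np.median(P[col][:,2]))
o,t=cap('top');P=pts(t)
for u,v in((387,253),(177,222)):print(P[v,u].round(3))
m=(abs(P[...,2]-.1)<.006)&(abs(P[...,0]-.66)<.15)&(abs(P[...,1]+.04)<.12)
m=cv2.morphologyEx(m.astype('uint8'),cv2.MORPH_OPEN,np.ones((3,3)))>0
print(cv2.minAreaRect((P[m][:,:2]*1000).astype('float32')))
E
```

```text
32 [ 0.60386521 -0.07262257  0.15417721] [-0.4913024  -0.09550957 -0.37933596]
r 0.0970904839781347 q 0.9328806251655667
button z 0.06751387355834998 collar 0.05729354067982112
[ 0.415 -0.237  0.062]
[0.485 0.367 0.083]
((652.6928100585938, -23.15319061279297), (171.49453735351562, 170.6954803466797), 80.67108154296875)
```

Lever home, button up again, and the sander, foam and tin are where they were; handing in.

```bash
python3 -c "
from bench import ctrl
print(ctrl.hand_in())"
```

```text
the job is handed in; nothing more can be done
None
```

The job is handed in with no verdict returned: the lever is home at fast (about 0.9 rad by camera), start was pressed to its stop at about 15 N and is up again, and the sander, foam and tin measured unmoved; I did not re-measure the bottle.

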